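Sort a sealed tin by weight into the rack

ROBOT

A 7-joint arm with a two-finger parallel gripper is mounted at the origin on a cart in front of the work surface, level with it; the furniture and walls round the work are solid. World frame = base frame: x ahead of the robot, y to its left, z up, the work surface at z = 0. Lengths are in m, angles in rad, forces in N, time in s.
With the tool pointing down it reaches from about 0.4 to 0.85 m from the base axis. Payload 10.4 kg.
Tool frame: the origin (TCP) lies midway between the tips of the shut fingers; the grasp point (between the pads) lies 19 mm behind it; z points along the fingers, y is the line along which they close (so a half turn about z gives the same grasp; the last joint's range is limited). The gripper opens to 87 mm and grips with 3 to 60 N. Pads are 19 mm wide; open, the fingers measure 117 mm over their backs; the gripper's body (75 mm by 190 mm) begins 51 mm behind the grasp point.
Start: joints at [1.16, 0.332, -0.065, 1.46, 0.022, 1.35, -0.088], TCP at [0.236, -0.579, 0.223] pointing down, gripper open.
Joint ranges: [-2.6, 2.6], [-0.5, 2.12], [-1.47, 1.34], [0.16, 2.42], [-1.27, 4.41], [0.06, 2.06], [-2.6, 2.6]. Speed limits (rad/s): [2.22, 2.22, 2.79, 2.79, 3.14, 3.14, 3.14].

INTERFACE

Orientations are given as a unit quaternion [x, y, z, w].
In Python, from bench import r gives the robot as it stands.
- The arm moves only by the tool arm_command, never from a script. Its arguments are lists of equal length, an entry for each row: "xyz": the shift along the world's x, y, z in m, a list of three; "rot": the turn, a rotation vector about the world's x, y, z in rad, a list of three. In form: {"xyz": [[tx, ty, tz], ...], "rot": [[ax, ay, az], ...]}. A call has 1 to 20 rows; each row is the pose to reach, as a shift and turn from the pose commanded when the call began; what a row does not reach only later rows make up. A row lasts 1/12 s, in which the tool goes at most 41.7 mm and 7.16 degrees, less where a joint would pass 70% of its speed; a pose out of reach is approached as far as the arm can. A call with a gripper value outside its range is refused whole. "grip" is the opening, from 0 (shut) to 1 (fully open), set as the call begins (left out, the last holds). The fingers move at their own pace and stop on an object; "squeeze" is the grip in N (left out, the last holds). Time passes only in rows, so rows that repeat a pose let the fingers close. It gives the time, the measured TCP pose, the force, the opening and the grip force at its end, in the units of the state.
- r.read_state(): the state, without advancing time (a new reading comes with each control period).
- r.camera(name): name is "scene" or "side" or "wrist"; returns the picture (384x512x3 uint8, red, green, blue); there is no depth.
- r.camera_model(name): a dict with "fx", "fy", "cx", "cy" (pixels), "T" (4x4, takes a point from camera to world coordinates). Camera axes: x right, y up, looking along -z (the intrinsics and any distortion apply to the point x, -y, -z); pixel columns grow to the right and rows downward; lengths in m; the calibration is good to about 2 mm. The wrist camera is an equidistant fisheye: a pixel r from the principal point sees the ray r / f radians off the axis. A picture is of the moment at which its call begins: read the wrist's pose just before it. camera_model takes no time and is no camera call; for the wrist camera it gives the pose at the moment of the call.
- r.close_job(): hands the job in; it is judged then, once.
Trained networks look in the newest picture that a camera, given by its name, has taken for a name from the list of things; names that differ only in an ending like _2 or _b are one class to them, and where a whole thing is asked for, a point or a joint stands for the part that bears it (a point fixed in the world has none). Each returns a list of dicts, best first, with "conf" (0 to 1); they miss things now and then, are a little off and sometimes report something else, mostly with a low value. They report only what shows in the picture. A call takes as long as a camera call. They do not tell look-alikes from the thing itself.
- r.look_for(label, camera): "at" ([x, y, z] in m, in the coordinates of the camera as it stood for that picture, good to about 4 mm: the middle of the surface that is visible of it).
- r.spot_point(label, camera): "at" ([x, y, z] in m, in the coordinates of the camera as it stood for that picture, good to about 4 mm: a listed point, or the origin of a listed thing).
The state is a dict: "time": time; "joint_positions": joint angles; "joint_vel": joint speeds; "joint_torque": joint torques, N m; "ee_pos": TCP position; "eef_rot": TCP orientation; "ft_force": force on the tool from outside, world axes, zero at the start; "torque": the same for the moment, N m; "width": finger opening in m; "grip_force": force on a finger pad.
Only numpy, scipy, OpenCV 4.12 (cv2) and the standard library are available. Lean on these libraries where they do the work, as an engineer would, in place of code of your own. Each camera call takes 0.05 s, during which the arm holds its last target. There are 200 camera calls.

TASK

The sealed metal tin on the worktop is either full or nearly empty, and only its weight tells: lift it just clear of the worktop (keep it within about 10 cm) and feel how heavy it is. Stand it upright in the wooden two-lane rack, in the left lane (seen from the robot) if full or the right lane if nearly empty, and push it gently back along the lane until it meets that lane's sliding stop and nudges it back about 5 mm (no more than 1 cm). Then let go, with the other lane's stop and the mug and jars left where they are.

Things in the scene. Friction and masses are not known exactly. Their poses are not given: they have to be found in the camera images.
- tin: The closed round metal tin, 60 mm diameter, 76 mm high (straight side up to 64 mm, then the sealed lid, 60 mm too). Loose, upright on the worktop. Origin at the centre of its underside, z up. Nearly empty it weighs about 0.2 kg (under 0.25 kg), full about 0.6 kg (over 0.5 kg); nothing in its looks or place tells which.
- tin_mid (a point): Centre of the tin, half-way up, 38 mm above its underside.
- rack: The fixed light-wood rack, 240 mm long (x) by 190 mm wide (y), flat on the worktop. Origin at the centre of its underside; x runs along the lanes to their closed back end, y to the left. Two parallel lanes, each 74 mm wide, floor 8 mm above the worktop, side walls 10 mm and divider 22 mm thick, their tops 20 mm above the worktop. The front (-x, towards the robot) is open.
- lane_left (a point): Middle of the left lane's floor (top surface), half-way along its length and on its centre line, axes as the rack's. The front edge lies 120 mm to -x, the lane's centre 48 mm to +y of the rack's origin.
- lane_right (a point): The same point of the right lane, 48 mm to -y of the rack's origin.
- stop_left (a joint): Distance (m) by which the left lane's stop has been pushed back (+x) from where it stood: 0 at the start, at most 0.035. It slides at about 5 N and stays where it is left. Where its face stood is not measured: anywhere from the lane's middle to 50 mm behind it (+x), different each time and in each lane, to be found by feel.
- stop_right (a joint): The same for the right lane's stop. Both stops are upright dark-wood blocks, 44 mm wide, tops 64 mm above the lane floor, with a black rubber pad on the face from 20 to 60 mm above the floor, so that it meets the tin at about half its height.
- white_mug: White mug, 93 mm wide, 104 mm high, a bystander. Origin at the centre of its underside.
- mustard_jar: Squat jar with black lid, 84 mm wide, 94 mm high, a bystander. Origin at the centre of its underside.
- peanut_jar: Jar with yellow lid, 92 mm wide, 110 mm high, a bystander. Origin at the centre of its underside.
There are look-alikes about, which are no part of the job. What is shaped like the tin but orange is not meant.

How it is judged:
By the outcome, as a careful person would: the job done as asked, in the order asked, and still so for the second after the job is handed in, with the robot touching nothing.
It also fails if it takes over 43 s, if anything falls off the work surface, if the arm or the gripper's body presses on something with over 40 N, if the wrist force passes 120 N, or if a joint passes its speed limit or range.

## Working session

There is one attempt and no reset: what is moved stays moved. The work goes in short steps, Python scripts to look and compute and a tool call to move; the robot and the scene stay as the last step left them, time stands still between calls to the robot, and variables do not carry over. Pictures are saved under pics/ and viewed, at most 10 in all, crops included, and the job is handed in when it is done.

Besides the shell and the picture viewer there is one more tool, called by a JSON object that holds its "method" and its "body". arm_command: Moves the arm, as the interface text tells. Its arguments: {"type":"object","properties":{"xyz":{"type":"array"},"rot":{"type":"array"},"grip":{"type":"number"},"squeeze":{"type":"number"}},"required":["xyz","rot"]}

```bash
mkdir -p pics; cat > h.py <<'E'
from bench import r
import numpy as np, cv2
def w(name,p): 
    T=np.array(r.camera_model(name)["T"]); return (T@np.r_[p,1])[:3]
def pix(name,P):
    m=r.camera_model(name);p=np.linalg.inv(np.array(m["T"]))@np.r_[P,1]
    return np.round([m["cx"]+m["fx"]*p[0]/-p[2], m["cy"]-m["fy"]*p[1]/-p[2]])
E
python3 - <<'E'
from h import *
ims=[]
for c in ["scene","side"]:
    im=r.camera(c); cv2.imwrite(f"pics/{c}0.png",im[:,:,::-1])
    for l in ["tin","rack","lane_left","lane_right","white_mug","mustard_jar","peanut_jar"]:
        for d in r.spot_point(l,c)[:4]:
            P=w(c,d["at"]); print(c,l,round(d["conf"],2),P.round(3),pix(c,P))
s=r.read_state();print(s["time"],s["ee_pos"],s["eef_rot"],s["ft_force"],s["width"])
E
```

```text
scene tin 0.81 [ 0.457 -0.262  0.001] [309. 199.]
scene tin 0.8 [ 0.554 -0.24  -0.001] [286. 193.]
scene rack 0.8 [0.568 0.131 0.005] [205. 220.]
scene lane_left 0.55 [0.574 0.178 0.008] [192. 223.]
scene lane_left 0.2 [ 0.459 -0.261  0.04 ] [309. 190.]
scene lane_right 0.87 [0.565 0.084 0.011] [217. 214.]
scene white_mug 0.83 [0.488 0.395 0.01 ] [141. 258.]
scene mustard_jar 0.87 [ 0.709 -0.22   0.004] [256. 182.]
scene mustard_jar 0.47 [0.572 0.181 0.012] [192. 222.]
scene peanut_jar 0.68 [ 0.517 -0.511  0.007] [336. 178.]
side tin 0.82 [ 0.555 -0.245  0.001] [273. 186.]
side tin 0.79 [ 0.459 -0.258  0.004] [297. 184.]
side rack 0.83 [ 0.568  0.135 -0.001] [269. 231.]
side rack 0.27 [0.56  0.089 0.008] [271. 222.]
side lane_left 0.66 [0.578 0.182 0.009] [265. 236.]
side lane_right 0.58 [0.565 0.09  0.006] [270. 223.]
side lane_right 0.41 [ 0.709 -0.222 -0.006] [233. 190.]
side white_mug 0.97 [0.484 0.404 0.   ] [303. 285.]
side mustard_jar 0.56 [ 0.711 -0.219 -0.004] [232. 190.]
side peanut_jar 0.9 [ 0.512 -0.513 -0.004] [282. 166.]
0.8 [ 0.23635441 -0.578622    0.2226169 ] [9.81262955e-01 1.92673318e-01 1.50791977e-05 7.71388658e-05] [ 0.3987021  -0.52018565 -0.42678414] 0.08721652158161969
```

View pics/scene0.png

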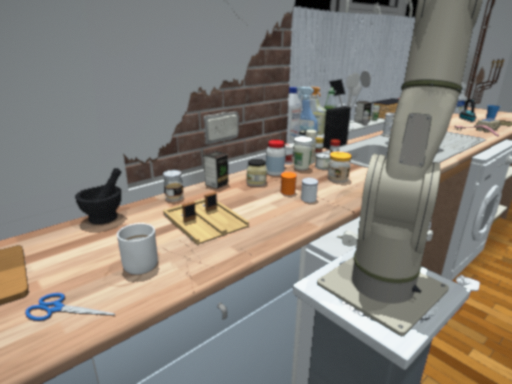

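View pics/side0.png

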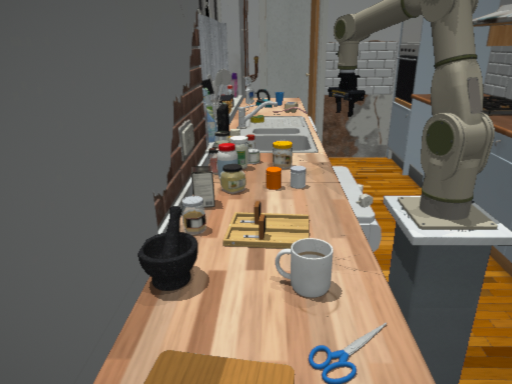

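Could be taken for the tin: the orange cylinder at scene (288,183), the grey metal tin at (309,190), and the back-row jars around (322,158) and (276,158). By the description I choose the grey one at (309,190), world ≈ (0.458, -0.260). I'll check it in a close crop.

```bash
python3 - <<'E'
import cv2,numpy as np
a=cv2.imread("pics/scene0.png")
c1=cv2.resize(a[150:215,265:345],(400,325),interpolation=2);c2=cv2.resize(a[180:245,160:250],(400,289),interpolation=2)
cv2.imwrite("pics/crop.png",np.hstack([c1[:289],c2]))
E
```

```text
(no output)
```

View pics/crop.png

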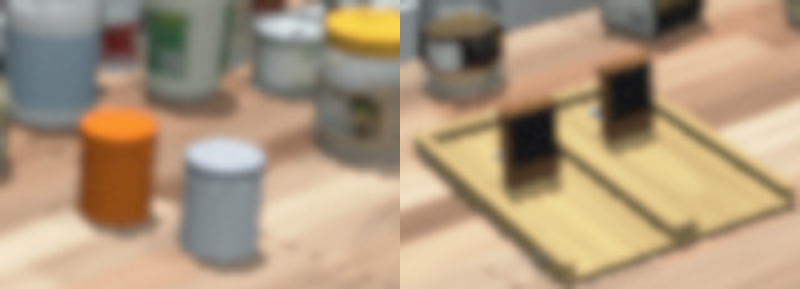

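The crop shows a plain grey metal tin with a flat lid (crop (225,200)) beside the orange one (118,165), and the rack with both dark stops. The grey one is right. Moving above it.

{"method": "arm_command", "body": {"xyz": [[0.02,0.03,0],[0.04,0.058,0],[0.06,0.086,0],[0.08,0.115,0],[0.1,0.144,0],[0.12,0.172,0],[0.14,0.2,0],[0.16,0.23,0],[0.18,0.26,0],[0.2,0.288,-0.01],[0.222,0.319,-0.02],[0.222,0.319,-0.02],[0.222,0.319,-0.02]], "rot": [[0,0,-0.05],[0,0,-0.1],[0,0,-0.15],[0,0,-0.2],[0,0,-0.25],[0,0,-0.3],[0,0,-0.35],[0,0,-0.388],[0,0,-0.388],[0,0,-0.388],[0,0,-0.388],[0,0,-0.388],[0,0,-0.388]], "grip": 1}}

```text
time: 1.88
ee_pos: [0.4593, -0.2574, 0.2022]
eef_rot: [1.0, 0.002, -0.0, -0.0]
ft_force: [0.1, -1.3, 0.3]
width: 0.0867
grip_force: 0.0
```

```bash
python3 - <<'E'
from h import *
im=r.camera("wrist"); cv2.imwrite("pics/w1.png",im[:,:,::-1])
for l in ["tin","tin_mid"]:
    for d in r.spot_point(l,"wrist")[:4]: print(l,round(d["conf"],2),w("wrist",d["at"]).round(4))
s=r.read_state();print(s["time"],s["ee_pos"],s["eef_rot"],s["ft_force"])
E
```

```text
tin 0.97 [ 0.4562 -0.264   0.0007]
2.0333 [ 0.45777284 -0.26096469  0.20283305] [ 9.99999412e-01 -1.01993180e-03  3.21171223e-05  3.65985753e-04] [ 0.70299848  0.48555891 -0.26670191]
```

View pics/w1.png

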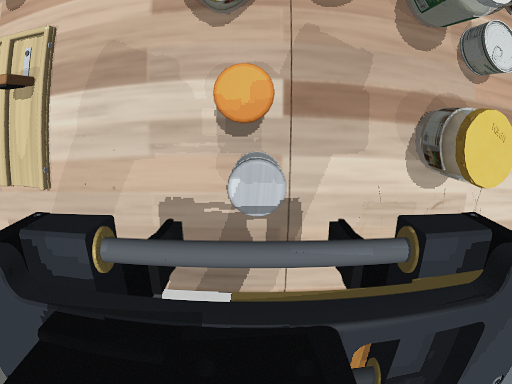

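The wrist view shows the grey tin at (257,187), centred between the fingers, with the orange one at (244,92) clear ahead. Descending and gripping.

{"method": "arm_command", "body": {"xyz": [[-0.001,-0.001,-0.035],[-0.001,-0.001,-0.07],[-0.001,-0.001,-0.105],[-0.001,-0.001,-0.135],[-0.001,-0.001,-0.16],[-0.001,-0.001,-0.18],[-0.001,-0.001,-0.18],[-0.001,-0.001,-0.18]], "rot": [[0,0,0],[0,0,0],[0,0,0],[0,0,0],[0,0,0],[0,0,0],[0,0,0],[0,0,0]]}}

```text
time: 2.7
ee_pos: [0.4565, -0.2615, 0.0225]
eef_rot: [1.0, -0.001, -0.001, -0.0]
ft_force: [0.2, 0.4, 1.0]
width: 0.0867
grip_force: 0.0
```

{"method": "arm_command", "body": {"xyz": [[0,0,0],[0,0,0],[0,0,0],[0,0,0],[0,0,0],[0,0,0],[0,0,0],[0,0,0],[0,0,0],[0,0,0]], "rot": [[0,0,0],[0,0,0],[0,0,0],[0,0,0],[0,0,0],[0,0,0],[0,0,0],[0,0,0],[0,0,0],[0,0,0]], "grip": 0, "squeeze": 30}}

```text
time: 3.53
ee_pos: [0.4578, -0.2601, 0.0232]
eef_rot: [1.0, 0.0, 0.0, -0.0]
ft_force: [-2.2, 3.6, 6.5]
width: 0.0594
grip_force: 30.0
```

{"method": "arm_command", "body": {"xyz": [[0,0,0.01],[0,0,0.025],[0,0,0.04],[0,0,0.05],[0,0,0.05],[0,0,0.05],[0,0,0.05],[0,0,0.05],[0,0,0.05]], "rot": [[0,0,0],[0,0,0],[0,0,0],[0,0,0],[0,0,0],[0,0,0],[0,0,0],[0,0,0],[0,0,0]]}}

```text
time: 4.28
ee_pos: [0.4568, -0.2603, 0.0717]
eef_rot: [1.0, -0.0, -0.001, -0.0]
ft_force: [0.0, -1.2, -6.3]
width: 0.0591
grip_force: 30.0
```

```bash
python3 - <<'E'
from h import *
f=[]
for i in range(20):
    im=r.camera("side"if i else "wrist"); f.append(r.read_state()["ft_force"])
    if i==0: cv2.imwrite("pics/w2.png",im[:,:,::-1])
f=np.array(f);print(f.mean(0),f.std(0))
for c in ["scene","side"]:
  r.camera(c)
  for l in ["rack","lane_left","lane_right","stop_left","stop_right"]:
    for d in r.spot_point(l,c)[:2]:
        P=w(c,d["at"]); print(c,l,round(d["conf"],2),P.round(4))
s=r.read_state();print(s["time"],s["ee_pos"],s["eef_rot"],s["width"])
E
```

```text
[ 5.55803621e-03 -2.80710323e-01 -5.69941450e+00] [0.55131515 0.58334791 0.38409125]
scene rack 0.85 [0.5709 0.1299 0.0046]
scene lane_left 0.64 [0.5747 0.1803 0.013 ]
scene lane_right 0.78 [0.565  0.0873 0.012 ]Traceback (most recent call last):
  File "<stdin>", line 10, in <module>
ValueError: it knows: lane_left, lane_right, mustard_jar, peanut_jar, rack, tin, tin_mid, white_mug
```

Mean Fz is -5.7 N, about 0.58 kg, so the tin is full and goes in the left lane. Moving in front of the rack for a close look.

{"method": "arm_command", "body": {"xyz": [[-0.002,0.015,0],[-0.005,0.045,0],[-0.01,0.08,0],[-0.014,0.115,0],[-0.018,0.15,0],[-0.022,0.185,0],[-0.025,0.22,0],[-0.028,0.255,0],[-0.031,0.29,0],[-0.034,0.32,0],[-0.037,0.345,0],[-0.037,0.36,0],[-0.037,0.36,0],[-0.037,0.36,0]], "rot": [[0,0,0],[0,0,0],[0,0,0],[0,0,0],[0,0,0],[0,0,0],[0,0,0],[0,0,0],[0,0,0],[0,0,0],[0,0,0],[0,0,0],[0,0,0],[0,0,0]], "squeeze": 35}}

```text
time: 6.65
ee_pos: [0.4201, 0.1003, 0.0727]
eef_rot: [1.0, 0.001, 0.0, 0.0]
ft_force: [-0.1, -0.4, -5.3]
width: 0.0592
grip_force: 35.0
```

```bash
python3 - <<'E'
from h import *
m=r.camera_model("wrist");im=r.camera("wrist"); cv2.imwrite("pics/w3.png",im[:,:,::-1])
np.save("w3.npy",np.array([m["T"]]));print({k:m[k] for k in ["fx","fy","cx","cy"]})
for l in ["rack","lane_left","lane_right"]:
    for d in r.spot_point(l,"wrist")[:2]: print(l,round(d["conf"],2),w("wrist",d["at"]).round(4))
s=r.read_state();print(s["time"],s["ee_pos"],s["eef_rot"],s["width"],s["ft_force"])
E
```

```text
{'fx': 297.3186396354542, 'fy': 297.3186396354542, 'cx': 255.21978317902574, 'cy': 194.38572277613784}
rack 0.83 [5.696e-01 1.321e-01 3.000e-04]
lane_left 0.85 [0.5702 0.1804 0.0041]
6.85 [0.42042657 0.09844747 0.07254858] [ 9.99999589e-01 -8.74418271e-04  1.35918715e-05  2.39132053e-04] 0.05870653254273149 [ 0.20574362  0.30252228 -4.71342533]
```

View pics/w3.png

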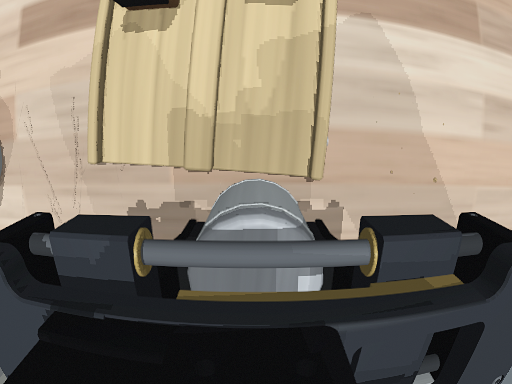

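The wrist view shows the rack's front edge from (90,163) to (323,180), the divider's front end at (185-213,170), and a clear left lane between x≈100 and x≈185. I'll unproject the edges to get the yaw.

```bash
cat >> h.py <<'E'
def ray(u,v,z,T,f=297.319,cx=255.22,cy=194.386):
    dx,dy=u-cx,v-cy; rr=np.hypot(dx,dy); th=rr/f
    d=np.array([np.sin(th)*dx/rr,-np.sin(th)*dy/rr,-np.cos(th)]); d=T[:3,:3]@d; o=T[:3,3]
    return (o+d*(z-o[2])/d[2])[:2].round(4)
E
python3 - <<'E'
from h import *
T=np.load("w3.npy")[0];print(T.round(3))
for u,v in [(90,162),(185,168),(213,170),(323,179),(109,5),(195,5),(222,5),(337,5)]: print(u,v,ray(u,v,.02,T),ray(u,v,0,T))
a=cv2.imread("pics/w3.png")
cv2.imwrite("pics/w3c.png",cv2.resize(a[0:190,80:346],(798,570),interpolation=2))
E
```

```text
[[ 0.001  0.969  0.247  0.486]
 [-1.     0.001  0.001  0.101]
 [ 0.001 -0.247  0.969  0.235]
 [ 0.     0.     0.     1.   ]]
90 162 [0.4581 0.235 ] [0.4556 0.2475]
185 168 [0.4514 0.1532] [0.4482 0.1581]
213 170 [0.4497 0.132 ] [0.4463 0.1349]
323 179 [0.4431 0.0501] [0.4391 0.0454]
109 5 [0.5866 0.2175] [0.596  0.2283]
195 5 [0.5756 0.1456] [0.5839 0.1497]
222 5 [0.5742 0.1254] [0.5824 0.1277]
337 5 [0.5775 0.0399] [0.586  0.0342]
```

View pics/w3c.png

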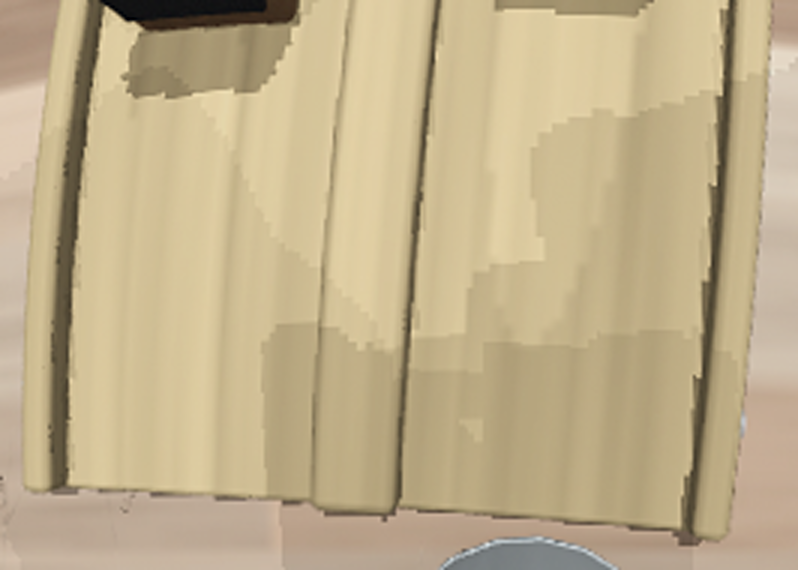

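Rack origin ≈ (0.570, 0.133) with yaw ≈ -0.08; this agrees with the networks and the 190 mm width. The left lane's middle is then ≈ (0.574, 0.181). Entering at 78 mm in front of the middle, (0.496, 0.187).

{"method": "arm_command", "body": {"xyz": [[0.01,0.012,0],[0.03,0.035,0],[0.05,0.06,0],[0.068,0.08,0],[0.076,0.088,0],[0.076,0.088,0],[0.076,0.088,-0.012],[0.076,0.088,-0.024],[0.076,0.088,-0.034],[0.076,0.088,-0.038],[0.076,0.088,-0.038],[0.076,0.088,-0.038]], "rot": [[0,0,-0.02],[0,0,-0.04],[0,0,-0.06],[0,0,-0.08],[0,0,-0.08],[0,0,-0.08],[0,0,-0.08],[0,0,-0.08],[0,0,-0.08],[0,0,-0.08],[0,0,-0.08],[0,0,-0.08]]}}

```text
time: 7.85
ee_pos: [0.4961, 0.187, 0.0343]
eef_rot: [0.999, -0.04, -0.0, 0.0]
ft_force: [0.7, -0.5, -5.0]
width: 0.0593
grip_force: 35.0
```

```bash
python3 - <<'E'
from h import *
m=r.camera_model("wrist");im=r.camera("wrist"); cv2.imwrite("pics/w4.png",im[:,:,::-1]);np.save("w4.npy",np.array([m["T"]]))
f=[];p=[]
for i in range(6): r.camera("side"); s=r.read_state(); f.append(s["ft_force"]);p.append(s["ee_pos"])
print(np.mean(f,0),np.mean(p,0),s["time"])
cv2.imwrite("pics/w4c.png",cv2.resize(im[0:260,80:400,::-1],(640,520),interpolation=2))
E
```

```text
[-0.25064931  0.36473483 -5.48814199] [0.49668719 0.18747515 0.03504882] 8.2
```

View pics/w4c.png

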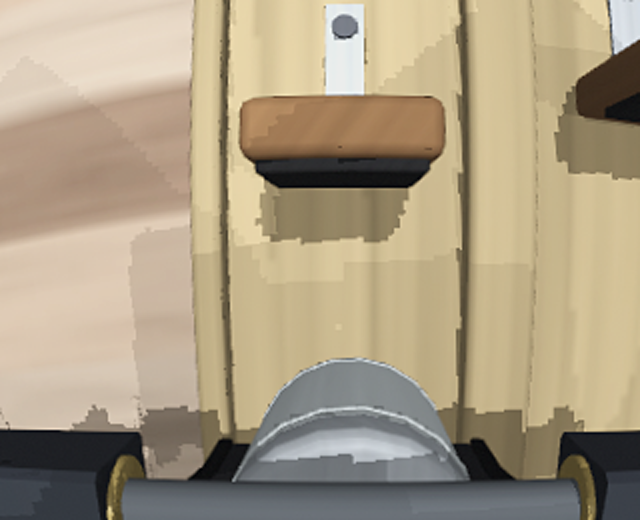

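```bash
python3 - <<'E'
from h import *
T=np.load("w4.npy")[0]
for u,v,z in [(252,93.5,.068),(252,93.5,.028),(252,79,.072),(252,79,.068),(255,179,.008)]: print(u,v,z,ray(u,v,z,T))
E
```

```text
252 93.5 0.068 [0.5733 0.1827]
252 93.5 0.028 [0.5769 0.1828]
252 79 0.072 [0.579  0.1822]
252 79 0.068 [0.5796 0.1822]
255 179 0.008 [0.524  0.1854]
```

{"method": "arm_command", "body": {"xyz": [[0,0.0015,-0.002],[0,0.0015,-0.003],[0,0.0015,-0.004],[0,0.0015,-0.004],[0,0.0015,-0.004]], "rot": [[0,0,0],[0,0,0],[0,0,0],[0,0,0],[0,0,0]]}}

```text
time: 8.62
ee_pos: [0.4963, 0.1892, 0.0313]
eef_rot: [0.999, -0.04, 0.0, 0.0]
ft_force: [-3.7, -1.2, 4.5]
width: 0.0593
grip_force: 35.0
```

```bash
cat > st.py <<'E'
from h import *
f=[];p=[]
for i in range(6): r.camera("side"); s=r.read_state(); f.append(s["ft_force"]);p.append(s["ee_pos"])
print(np.mean(f,0).round(2),np.mean(p,0).round(4),s["time"])
E
python3 st.py
```

```text
[-4.34 -1.62  5.26] [0.4964 0.1892 0.0313] 8.9167
```

{"method": "arm_command", "body": {"xyz": [[0,0,0.001],[0,0,0.0015],[0.005,-0.0004,0.0015],[0.01,-0.0008,0.0015],[0.016,-0.0013,0.0015],[0.022,-0.0018,0.0015],[0.028,-0.0022,0.0015],[0.034,-0.0027,0.0015],[0.038,-0.003,0.0015],[0.04,-0.0032,0.0015],[0.04,-0.0032,0.0015]], "rot": [[0,0,0],[0,0,0],[0,0,0],[0,0,0],[0,0,0],[0,0,0],[0,0,0],[0,0,0],[0,0,0],[0,0,0],[0,0,0]]}}

```text
time: 9.83
ee_pos: [0.5368, 0.1856, 0.032]
eef_rot: [0.999, -0.04, -0.0, -0.0]
ft_force: [0.3, 0.0, -5.6]
width: 0.0589
grip_force: 35.0
```

```bash
python3 st.py; python3 - <<'E'
from h import *
m=r.camera_model("wrist");im=r.camera("wrist");np.save("w5.npy",np.array([m["T"]]))
cv2.imwrite("pics/w5.png",im[:,:,::-1]);cv2.imwrite("pics/w5c.png",cv2.resize(im[60:260,150:360,::-1],(630,600),interpolation=2))
E
```

```text
[-0.12 -0.01 -5.58] [0.5361 0.1858 0.032 ] 10.1333
```

View pics/w5c.png

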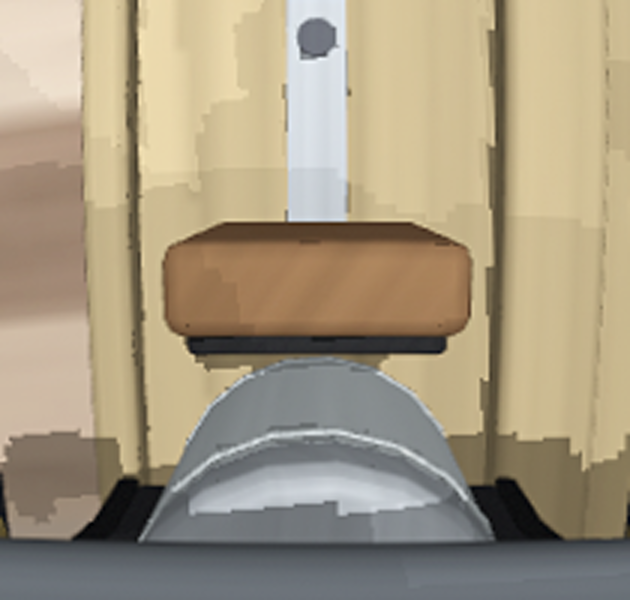

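The tin is centred in the lane, just clear of the floor (full weight on the wrist), and the pad is a few mm ahead. Feeling forward in small steps.

{"method": "arm_command", "body": {"xyz": [[0.001,-0.0001,0],[0.002,-0.0002,0],[0.003,-0.0002,0],[0.004,-0.0003,0],[0.004,-0.0003,0],[0.004,-0.0003,0]], "rot": [[0,0,0],[0,0,0],[0,0,0],[0,0,0],[0,0,0],[0,0,0]]}}

```text
time: 10.68
ee_pos: [0.5404, 0.1854, 0.032]
eef_rot: [0.999, -0.04, -0.0, 0.0]
ft_force: [-0.2, 0.8, -5.1]
width: 0.0594
grip_force: 35.0
```

```bash
python3 st.py; python3 - <<'E'
from h import *
T=np.load("w5.npy")[0]
for z in (.068,.072): print(ray(255,60+353/3,z,T), ray(255,60+337/3,z,T), ray(255,179,.008,T))
E
```

```text
[-0.16  0.19 -5.7 ] [0.5403 0.1854 0.0321] 10.9833
[0.5771 0.1831] [0.5794 0.1829] [0.5645 0.1841]
[0.5779 0.183 ] [0.5801 0.1829] [0.5645 0.1841]
```

{"method": "arm_command", "body": {"xyz": [[0.001,-0.0001,0],[0.002,-0.0002,0],[0.003,-0.0002,0],[0.004,-0.0003,0],[0.004,-0.0003,0],[0.004,-0.0003,0]], "rot": [[0,0,0],[0,0,0],[0,0,0],[0,0,0],[0,0,0],[0,0,0]]}}

```text
time: 11.48
ee_pos: [0.5444, 0.1851, 0.032]
eef_rot: [0.999, -0.04, -0.0, 0.0]
ft_force: [-0.2, 0.1, -5.5]
width: 0.0589
grip_force: 35.0
```

```bash
python3 st.py
```

```text
[-0.31  0.25 -5.59] [0.5443 0.1851 0.0321] 11.7833
```

{"method": "arm_command", "body": {"xyz": [[0.0005,0,0],[0.001,-0.0001,0],[0.0015,-0.0001,0],[0.0015,-0.0001,0]], "rot": [[0,0,0],[0,0,0],[0,0,0],[0,0,0]]}}

```text
time: 12.12
ee_pos: [0.546, 0.185, 0.0321]
eef_rot: [0.999, -0.04, 0.0, 0.0]
ft_force: [0.0, -0.8, -6.3]
width: 0.0593
grip_force: 35.0
```

```bash
python3 st.py
```

```text
[-0.35  0.17 -5.66] [0.5459 0.185  0.0321] 12.4167
```

{"method": "arm_command", "body": {"xyz": [[0.0005,0,0],[0.001,-0.0001,0],[0.0015,-0.0001,0],[0.0015,-0.0001,0]], "rot": [[0,0,0],[0,0,0],[0,0,0],[0,0,0]]}}

```text
time: 12.75
ee_pos: [0.5469, 0.1849, 0.0319]
eef_rot: [0.999, -0.04, -0.001, 0.0]
ft_force: [-3.6, -0.4, -4.4]
width: 0.059
grip_force: 35.0
```

```bash
python3 st.py
```

```text
[-4.23  0.15 -3.51] [0.5469 0.185  0.032 ] 13.05
```

{"method": "arm_command", "body": {"xyz": [[0.0005,0,0],[0.001,-0.0001,0],[0.0015,-0.0001,0],[0.0015,-0.0001,0]], "rot": [[0,0,0],[0,0,0],[0,0,0],[0,0,0]]}}

```text
time: 13.38
ee_pos: [0.5485, 0.1848, 0.0319]
eef_rot: [0.999, -0.04, -0.0, 0.0]
ft_force: [-4.8, -0.7, -3.0]
width: 0.0593
grip_force: 35.0
```

```bash
python3 st.py
```

```text
[-5.01  0.14 -3.65] [0.5486 0.1848 0.032 ] 13.6833
```

Contact came at TCP x ≈ 0.5465 and the stop is sliding at about 5 N. Pushing on to about 0.5517, a 5 mm nudge.

{"method": "arm_command", "body": {"xyz": [[0.0005,0,0],[0.001,-0.0001,0],[0.0015,-0.0001,0],[0.002,-0.0002,0],[0.0025,-0.0002,0],[0.003,-0.0002,0],[0.003,-0.0002,0]], "rot": [[0,0,0],[0,0,0],[0,0,0],[0,0,0],[0,0,0],[0,0,0],[0,0,0]]}}

```text
time: 14.27
ee_pos: [0.5517, 0.1846, 0.032]
eef_rot: [0.999, -0.04, -0.0, 0.0]
ft_force: [-4.5, 0.1, -3.9]
width: 0.0594
grip_force: 35.0
```

```bash
python3 st.py
```

```text
[-4.83  0.26 -4.55] [0.5517 0.1846 0.032 ] 14.5667
```

{"method": "arm_command", "body": {"xyz": [[0,0,-0.0003],[0,0,-0.0006],[0,0,-0.0008],[0,0,-0.0008]], "rot": [[0,0,0],[0,0,0],[0,0,0],[0,0,0]]}}

```text
time: 14.9
ee_pos: [0.552, 0.1847, 0.0314]
eef_rot: [0.999, -0.04, 0.0, -0.0]
ft_force: [-5.6, -0.2, -3.3]
width: 0.0593
grip_force: 35.0
```

{"method": "arm_command", "body": {"xyz": [[0,0,0],[0,0,0],[0,0,0],[0,0,0],[0,0,0],[0,0,0],[0,0,0],[0,0,0]], "rot": [[0,0,0],[0,0,0],[0,0,0],[0,0,0],[0,0,0],[0,0,0],[0,0,0],[0,0,0]], "grip": 0.95}}

```text
time: 15.57
ee_pos: [0.552, 0.1846, 0.0313]
eef_rot: [0.999, -0.04, 0.0, 0.0]
ft_force: [0.0, -0.5, 1.1]
width: 0.0824
grip_force: 0.0
```

{"method": "arm_command", "body": {"xyz": [[0,0,0.008],[0,0,0.02],[0,0,0.04],[0,0,0.065],[0,0,0.095],[0,0,0.125],[-0.03,0,0.145],[-0.06,0,0.15],[-0.06,0,0.15],[-0.06,0,0.15]], "rot": [[0,0,0],[0,0,0],[0,0,0],[0,0,0],[0,0,0],[0,0,0],[0,0,0],[0,0,0],[0,0,0],[0,0,0]]}}

```text
time: 16.4
ee_pos: [0.4915, 0.1849, 0.1833]
eef_rot: [0.999, -0.04, 0.002, 0.0]
ft_force: [-0.0, -0.4, -1.5]
width: 0.0826
grip_force: 0.0
```

```bash
python3 - <<'E'
from h import *
im=r.camera("wrist");a=im[60:260,120:380,::-1]
b=r.camera("side")[190:260,210:320,::-1]
cv2.imwrite("pics/w6.png",np.hstack([cv2.resize(a,(468,360)),cv2.resize(b,(330,360))]))
for d in r.spot_point("tin","wrist")[:3]: print(d["conf"],w("wrist",d["at"]).round(4))
s=r.read_state();print(s["time"],s["ee_pos"],s["ft_force"])
E
```

```text
0.23 [0.5677 0.0879 0.0078]
16.55 [0.49253319 0.18427735 0.18153764] [ 0.4420226   0.10127027 -0.38593641]
```

View pics/w6.png

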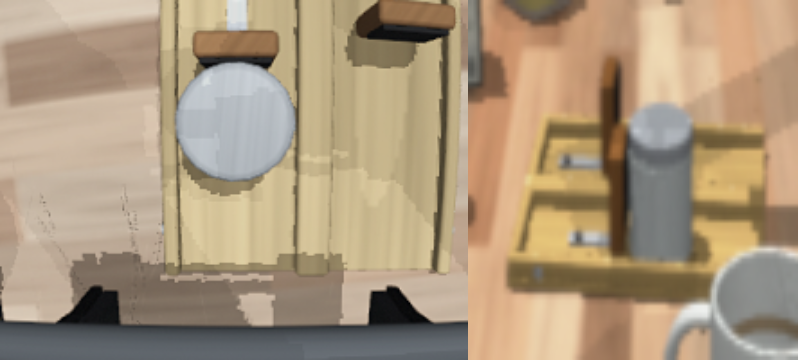

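The tin stands upright in the left lane, at (235,120) in the wrist crop, against the stop's pad. The other stop is untouched and the gripper is clear.

```bash
python3 -c "
from bench import r
print(r.close_job())"
```

```text
the job is handed in; nothing more can be done
None
```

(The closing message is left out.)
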